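Load and lock the trim weights of a damper test stand

ROBOT

A 7-joint arm with a two-finger parallel gripper is mounted at the origin on the work surface. World frame = base frame: x ahead of the robot, y to its left, z up, the work surface at z = 0. Lengths are in mm, angles in rad, forces in N, time in s.
With the tool pointing down it reaches from about 350 to 900 mm from the base axis. Payload 8.1 kg.
Tool frame: the origin (TCP) lies on the mounting face of the last link; the fingertips stand 173 mm ahead of it and the grasp point (between the pads) lies 155 mm ahead of it (env.grip_depth is the distance from the TCP to the grasp point, in mm); z points along the fingers, y is the line along which they close (so a half turn about z gives the same grasp; the last joint's range is limited). The gripper opens to 85 mm and grips with 20 to 120 N. Pads are 22 mm wide; open, the fingers measure 114 mm over their backs; the gripper's body (76 mm by 85 mm) begins 54 mm behind the grasp point. The pads swing forward as they close: fully open they stand 13 mm farther back than shut.
Start: joints at [1.088, 0.434, 0.025, 1.573, -0.012, 1.134, -0.075], TCP at [231.686, -580.478, 404.723] pointing down, gripper open.
Joint ranges: [-2.62, 2.62], [-0.44, 2.09], [-1.27, 1.32], [0.08, 2.57], [-1.32, 4.46], [0.12, 2], [-2.74, 2.74]. Speed limits (rad/s): [2.22, 2.22, 3.01, 3.01, 3.14, 3.14, 3.14].

INTERFACE

Orientations are given as [roll, pitch, yaw] about the fixed x, y, z axes, in that order (R = Rz(yaw) Ry(pitch) Rx(roll)).
In Python, from workcell import sensors, snapshot, calibration, ticket, env gives the robot as it stands. The module is installed in compiled form; this text tells all that it offers.
- The arm moves only by the tool send_rows, never from a script. Its arguments are lists of equal length, an entry for each row: "dp": the shift along the tool's x, y, z in mm, a list of three; "spin": the turn about the tool's z in degrees; "jaw": the gripper's target within -1 to 1 (fully open at 1, half-way at 0, shut at -1). A call has 1 to 12 rows; each row shifts and turns the commanded pose from where the row before left it, along the tool's axes as they then stand; what a row does not reach is not made up. A row lasts 1/12 s, in which the tool goes at most 41.7 mm and 7.16 degrees, less where a joint would pass 70% of its speed; a pose out of reach is approached as far as the arm can. A call with a gripper value outside its range is refused whole. The fingers move at their own pace and stop on an object; the grip force is fixed at half the most. Time passes only in rows, so rows that do not move let the fingers close. It gives the time, the measured TCP pose, the force, the opening and the grip force at its end, in the units of the state.
- sensors.get_state(): the state, without advancing time (a new reading comes with each control period).
- snapshot(name): name is "scene" or "top"; returns (picture, depth): 400x640x3 uint8, red, green, blue; 400x640 float32, mm along the optical axis (not along the pixel's ray), 0 where there is no reading.
- calibration(name): a dict with "fovy" (degrees; the focal length in pixels is half the picture's height over the tangent of half this angle, whatever the lens; pixels are square), "cx", "cy" (the principal point, pixels), "k1" (the pictures are not rectified: a ray, as slopes to the right and down, at radius r is drawn at 1 + k1 r^2 times it, then the intrinsics apply), "R" (3x3) and "t" (3): a world point X has camera coordinates R X + t. Camera axes: x right, y down, z forward; pixel columns grow to the right and rows downward; lengths in mm; the calibration is good to about 2 mm. A picture is of the moment at which its call begins. calibration takes no time and is no camera call.
- ticket.finish_job(): hands the job in; it is judged then, once.
The state is a dict: "clock": time; "joints": joint angles; "joint_velocities": joint speeds; "joint_efforts": joint torques, N m; "tcp_pos": TCP position; "ee_rot": TCP orientation; "force": force on the tool from outside, world axes, zero at the start; "torque": the same for the moment, N m; "grip_width": opening from 0.0 (shut) to 1.0 (fully open); "grasp_force": force on a finger pad.
Only numpy, scipy, OpenCV 4.12 (cv2) and the standard library are available. Lean on these libraries where they do the work, as an engineer would, in place of code of your own. Each camera call takes 0.05 s, during which the arm holds its last target. There are 200 camera calls.

TASK

Slacken the yellow clamp knob, draw the keeper bar right back by its red handle, and lay every blue trim-weight plate on the bench into the tray, each turned so that its cut-away corner meets the red corner key and it drops flush on the tray floor, its orange tab pointing into the neighbouring place. Then push the keeper fully home over the plates and turn the clamp knob clockwise until it is tight. Leave the other tools and parts where they are.

Things in the scene. Friction and masses are not known exactly. Their poses are not given: they have to be found in the camera images.
- bed: fixed dark steel base (top = tray floor, 8 mm up). Origin: tray centre, on the table; x along the keeper, away from the robot. Tray inside 172 x 172 mm, walls 10 mm thick, 12 mm high over the floor. A red key 12 x 12 mm, fills each inside corner; a red centre cross of 4 mm bars 52 mm long parts the places; both as high as the walls. Guide block: x -210 to -140 mm, 60 mm wide, 50 mm high.
- place_0 (a point): centre of a place for a plate, 84 x 84 mm, on the tray floor at bed (-44, -44) mm; axes as the bed's. Takes any plate, but flush only at yaw 0 degrees relative to the bed (cut corner at the red key, tab towards the neighbouring place). Play 2.5 mm on each side. Seated plates interlock tab into notch like a pinwheel, in any order.
- place_1 (a point): centre of a place for a plate, 84 x 84 mm, on the tray floor at bed (44, -44) mm; axes as the bed's. Takes any plate, but flush only at yaw 90 degrees relative to the bed (cut corner at the red key, tab towards the neighbouring place). Play 2.5 mm on each side.
- place_2 (a point): centre of a place for a plate, 84 x 84 mm, on the tray floor at bed (44, 44) mm; axes as the bed's. Takes any plate, but flush only at yaw 180 degrees relative to the bed (cut corner at the red key, tab towards the neighbouring place). Play 2.5 mm on each side.
- place_3 (a point): centre of a place for a plate, 84 x 84 mm, on the tray floor at bed (-44, 44) mm; axes as the bed's. Takes any plate, but flush only at yaw -90 degrees relative to the bed (cut corner at the red key, tab towards the neighbouring place). Play 2.5 mm on each side.
- plate_a: blue plate, 0.3 to 0.6 kg, 79 x 79 x 18 mm, flat at any yaw; may be absent. Origin: centre of the square's underside. Orange tab, 24 mm wide, juts 18 mm from the middle of the +x side; notch 34 wide, 15 deep in the middle of the +y side; 12 x 12 mm cut from the (-x,-y) corner. Aluminium grip rib on top, centred, along x: 46 long, 14 wide, 18 to 44 mm over the underside.
- plate_b: another blue plate, the same in every way as plate_a (same size, axes, tab, notch, cut corner and grip rib); may be absent.
- plate_c: another blue plate, the same in every way as plate_a (same size, axes, tab, notch, cut corner and grip rib); may be absent.
- plate_d: another blue plate, the same in every way as plate_a (same size, axes, tab, notch, cut corner and grip rib); may be absent.
- keeper (a joint): position (m) of the keeper, an aluminium bar 22 mm wide, 32 to 41 mm over the table, sliding along the bed's x over the tray's middle line. 0 = fully home (tip 50 mm past the tray centre, over the plates' inner edges); grows to 0.14 as drawn back to the robot, clear of all places. About 2 N of friction; stays where left. Starts at 0 to 0.03.
- keeper_grip (a point): grip point on the keeper's red upright handle, a 14 mm square post from 41 to 96 mm over the table; the point is 81 mm over the table, on the bed's x axis at 35 mm minus the keeper's value; axes as the bed's.
- clamp (a joint): angle (rad) of the yellow clamp knob on the guide block, upright axis: 0 = fully slack, 1.4 = end stop, fully tight; grows clockwise seen from above. Light friction (0.05 N m), stays where left. Starts tight.
- clamp_grip (a point): grip point of the clamp knob, on its axis at bed (-175, 0) mm, 78 mm over the table. The knob is a bar 46 mm long along this point's x, 12 mm wide along its y, 58 to 82 mm over the table; at value 0 it lies along the bed's x.
- wood_block: dark wooden block, 80 x 60 x 45 mm; a bystander, to be left where it is. Origin: at its underside
- spring_seat: steel ring, 64 mm across, 16 mm high; a bystander, to be left where it is. Origin: at its underside
- bump_stop: black rubber ring, 56 mm across, 30 mm high; a bystander, to be left where it is. Origin: at its underside
- wrench: wrench 170 mm long, lying flat; a bystander, to be left where it is. Origin: at its underside
- screwdriver: screwdriver 190 mm long with an orange handle, lying flat; a bystander, to be left where it is. Origin: at its underside
- beaker: open glass cup, 70 mm across, 85 mm high; a bystander, to be left where it is. Origin: at its underside
- damper: aluminium damper body standing upright, 52 mm across, 130 mm high; a bystander, to be left where it is. Origin: at its underside
There are look-alikes about, which are no part of the job. Leave any purple or turquoise look-alike of the plate_b alone.

How it is judged:
By the outcome, as a careful person would: the job done as asked, in the order asked, and still so for the second after the job is handed in, with the robot touching nothing.
Of plate_a, plate_b, plate_c, plate_d only 3 to 4 are there at a start; the rules pass over those that are not, and their reading is None.
At some moment in a run one of plate_a, plate_b, plate_c, plate_d may be knocked a few centimetres aside while the robot is not near it.
Once in a run the grip may slacken for a moment while it holds something.
It also fails if it takes over 210 s, if anything falls off the work surface, if the arm or the gripper's body presses on something with over 40 N, if the wrist force passes 120 N, or if a joint passes its speed limit or range.

## Working session

There is one attempt and no reset: what is moved stays moved. The work goes in short steps, Python scripts to look and compute and a tool call to move; the robot and the scene stay as the last step left them, time stands still between calls to the robot, and variables do not carry over. Pictures are saved under pics/ and viewed, at most 14 in all, crops included, and the job is handed in when it is done.

Besides the shell and the picture viewer there is one more tool, called as a command line: name --pt "numbers of a row" for each row, then --argument value for the rest. send_rows: Moves the arm, as the interface text tells. Its arguments: {"type":"object","properties":{"dp":{"type":"array"},"spin":{"type":"array"},"jaw":{"type":"array"}},"required":["dp","spin","jaw"]}

```bash
mkdir -p pics; cat > h.py <<'E'
import numpy as np, cv2
from workcell import sensors, snapshot, calibration, ticket, env
def K(n):
    c=calibration(n); return c,200/np.tan(np.radians(c['fovy']/2))
def ray(n,uv):
    c,f=K(n); uv=np.atleast_2d(np.float64(uv)); d=(uv-[c['cx'],c['cy']])/f
    s=d.copy()
    for _ in range(20): s=d/(1+c['k1']*(s**2).sum(1,keepdims=True))
    R=np.array(c['R']); t=np.array(c['t']); v=np.c_[s,np.ones(len(s))]
    return -R.T@t, v@R, v
def onz(n,uv,z):
    o,d,_=ray(n,uv); return (o+d*((z-o[2])/d[:,2])[:,None])
def atdepth(n,uv,dep):
    o,d,_=ray(n,uv); return o+d*np.reshape(dep,(-1,1))
def proj(n,X):
    c,f=K(n); p=np.atleast_2d(X)@np.array(c['R']).T+np.array(c['t']); s=p[:,:2]/p[:,2:]
    return s*(1+c['k1']*(s**2).sum(1,keepdims=True))*f+[c['cx'],c['cy']]
E
python3 - <<'E'
from h import *
for n in('scene','top'):
    p,d=snapshot(n); np.savez(n+'0.npz',p=p,d=d); cv2.imwrite(f'pics/{n}0.png',p[:,:,::-1])
    c,f=K(n); print(n,f,-np.array(c['R']).T@c['t'],c['k1'],np.round(c['R'],2).tolist())
s=sensors.get_state(); print(s['clock'],s['tcp_pos'],s['ee_rot'],s['grip_width'],s['force'],env.grip_depth)
E
```

```text
scene 369.3888450909662 [1354.69771713  -69.60468411  609.21989621] -0.0812326411965077 [[0.08, 1.0, -0.01], [0.52, -0.05, -0.86], [-0.85, 0.07, -0.52]]
top 381.34460454630965 [ 403.81501991  -14.84650685 1167.7052902 ] 0.002518784586910392 [[0.01, -1.0, -0.01], [-1.0, -0.01, -0.08], [0.08, 0.01, -1.0]]
0.1 [ 231.62691448 -580.27264533  404.00897609] [-3.14019436e+00  1.17002126e-04  3.79754998e-01] 0.9999817816380516 [0.13623883 0.21666141 0.45512332] 154.70000000000002
```

View pics/top0.png

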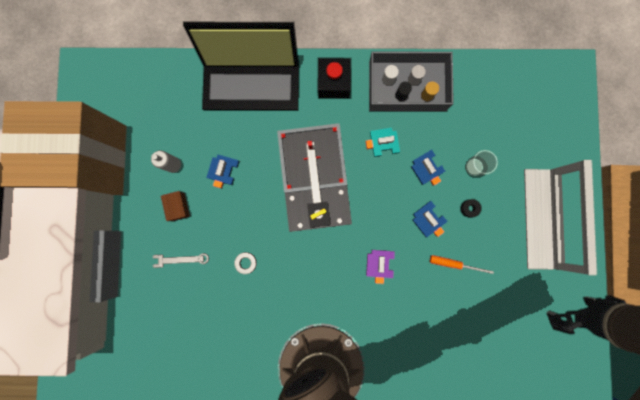

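View pics/scene0.png

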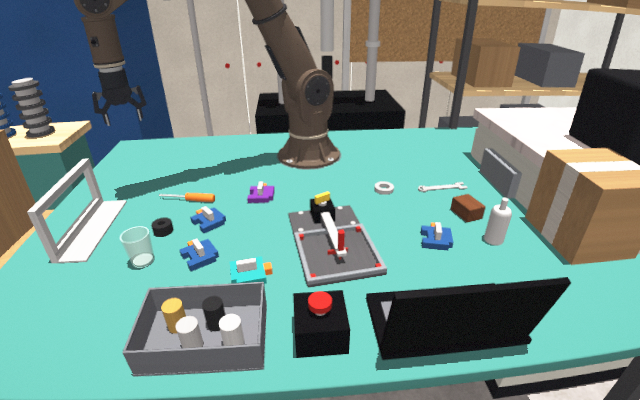

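Top view: blue plates at (222,170), (428,168) and (430,218). The turquoise plate at (384,142) and the purple one at (380,265) are look-alikes, because the task asks for blue. The tray is around (315,165), the knob at (319,214) and the red handle at (311,145).

```bash
cat > meas.py <<'E'
from h import *
def hsv(p): return cv2.cvtColor(p,cv2.COLOR_RGB2HSV)
def comps(m,amin=8):
    n,l,s,c=cv2.connectedComponentsWithStats(m.astype(np.uint8),connectivity=8)
    return [(l==i) for i in range(1,n) if s[i,4]>=amin]
def world(n,d):
    v,u=np.mgrid[0:400,0:640]; uv=np.c_[u.ravel(),v.ravel()]
    return atdepth(n,uv,d.ravel()).reshape(400,640,3)
def cen(n,m,z):
    v,u=np.nonzero(m); return onz(n,[[u.mean(),v.mean()]],z)[0]
def plates(n,p,d):
    h=hsv(p); W=world(n,d); out=[]
    H,S,V=h[...,0],h[...,1],h[...,2]
    blue=(H>100)&(H<122)&(S>120)&(V>40)
    for m in comps(blue,60):
        v,u=np.nonzero(m); b=cv2.dilate(m.astype(np.uint8),np.ones((9,9)))>0
        tab=b*1; org=(H>5)&(H<22)&(S>140)&(V>120)&b
        box=cv2.dilate(m.astype(np.uint8),np.ones((5,5)))>0
        rib=box&(S<70)&(V>110)
        out.append((u.mean(),v.mean(),m,org,rib))
    return out
E
python3 - <<'E'
from meas import *
for n in('top','scene'):
    z=np.load(n+'0.npz'); p,d=z['p'],z['d']; h=hsv(p); W=world(n,d); H,S,V=[h[...,i] for i in range(3)]
    print(n)
    for u,v,m,o,r in plates(n,p,d):
        if not(o.any() and r.any()): print('skip',u,v,m.sum());continue
        print('plate px',round(u),round(v),m.sum(),o.sum(),r.sum(),'blue z',np.median(W[m][:,2]).round(1),'rib',cen(n,r,44).round(1),W[r].mean(0).round(1),W[r][:,2].max().round(1),'tab',cen(n,o,18).round(1),W[o].mean(0).round(1))
    red=((H<6)|(H>174))&(S>120)&(V>70)
    for m in comps(red,2):
        w=W[m]; 
        if n=='top' or m.sum()<200: print('red',np.argwhere(m).mean(0)[::-1].round(1),m.sum(),cen(n,m,20).round(1),np.median(w,0).round(1))
    yel=(H>22)&(H<34)&(S>150)&(V>150)
    for m in comps(yel,8): print('yel',np.argwhere(m).mean(0)[::-1].round(1),m.sum(),cen(n,m,82).round(1),W[m].mean(0).round(1))
p=np.load('top0.npz')['p']
a=cv2.resize(p[115:235,190:450],None,fx=3,fy=3,interpolation=cv2.INTER_CUBIC); cv2.imwrite('pics/crop1.png',a[:,:,::-1])
E
```

```text
top
plate px 425 168 444 35 71 blue z 18.4 rib [ 600.3 -318.9   44. ] [ 601.3 -320.5   37.9] 50.1 tab [ 562.1 -340.5   18. ] [ 562.1 -340.6   17.6]
plate px 222 169 438 33 61 blue z 17.9 rib [587.4 308.9  44. ] [589.  311.9  33.6] 48.6 tab [546.8 317.   18. ] [546.9 317.3  16.8]
plate px 427 220 472 35 82 blue z 18.6 rib [ 442.5 -321.7   44. ] [ 442.7 -323.2   38.5] 48.4 tab [ 407.7 -348.3   18. ] [ 407.7 -348.4   17.4]
red [334.   69.6] 231 [903.8 -32.8  20. ] [870.2 -31.5  98.4]
red [334.2 129.1] 19 [716.2 -34.7  20. ] [716.8 -34.3  18.8]
red [282.9 135.4] 17 [695.3 122.2  20. ] [696.2 122.   19.4]
red [309.5 143.8] 29 [669.8  40.3  20. ] [652.2  36.9  93.8]
red [317.6 156.8] 8 [630.   14.9  20. ] [629.3  15.3  19.9]
red [305.  158.5] 6 [624.3  53.4  20. ] [624.5  53.4  19.1]
red [340.5 179.7] 14 [560.1 -55.2  20. ] [559.4 -55.3  20.5]
red [288.5 186.3] 14 [538.6 102.3  20. ] [539.3 102.4  20.7]
red [378.5 277. ] 2 [ 270.2 -169.7   20. ] [ 269.9 -170.1   17.5]
yel [317.7 213.5] 62 [453.9  11.2  82. ] [454.   11.3  80.4]
scene
skip 80.08258844265391 69.07239078433841 15886
skip 135.
[... 637 characters left out ...]
1   152.7]
red [258.6  64.2] 13 [-1810.   -303.2    20. ] [-1105.1  -250.    153.7]
red [440.5  62. ] 2 [-1754.1  1215.6    20. ] [-1103.3   946.5   143.4]
red [358.  228.8] 25 [544.8 101.   20. ] [542.3 101.5  18.2]
red [340.6 239.2] 124 [586.8  47.5  20. ] [660.8  36.8  74.4]
red [301.  236.1] 21 [563.2 -55.2  20. ] [561.8 -55.4  19. ]
red [346.4 248.2] 5 [625.4  57.2  20. ] [616.3  59.3  10.6]
red [331.3 251.3] 33 [634.2  17.7  20. ] [629.4  19.9  14.2]
red [339.6 257.8] 5 [661.   35.1  20. ] [651.9  37.3  12.2]
red [377.4 264.6] 21 [694.7 121.9  20. ] [695.8 121.7  21. ]
red [312.9 274.7] 18 [715.1 -34.4  20. ] [716.2 -34.2  20.7]
yel [321.6 197.8] 93 [474.   8.  82.] [459.5   9.3  73.3]
```

View pics/crop1.png

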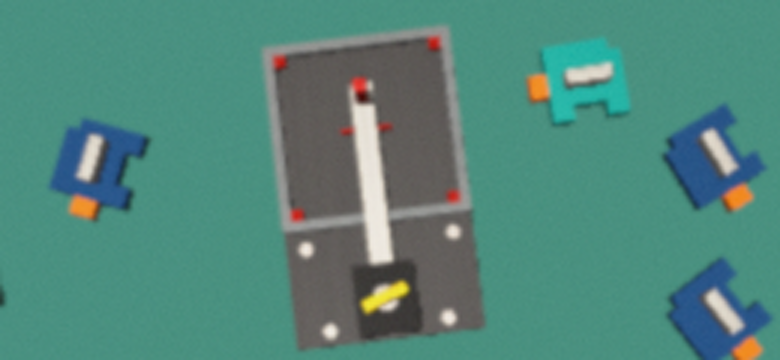

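The crop confirms three royal-blue plates with orange tabs, at crop (98,165), (712,158) and (715,312). The turquoise one at (585,75) is a look-alike. The clamp knob lies nearly crosswise, so it is tight. The bed centre is about (628, 33.6) with yaw about 7.5°. Next I refine the plate poses.

```bash
cat > fit.py <<'E'
from meas import *
B=np.array([628.,33.6]); BY=7.5
def bed(x,y,by=BY):
    c,s=np.cos(np.radians(by)),np.sin(np.radians(by)); return B+[c*x-s*y,s*x+c*y]
def fit(n,p,d,z0=0,quiet=0):
    W=world(n,d); res=[]
    h=hsv(p)
    for u,v,m,o,r in plates(n,p,d):
        if not(o.any() and r.any()): continue
        # top-face pixels: slightly eroded depth filter
        P=W[m&(W[...,2]>z0+13)&(W[...,2]<z0+24)][:,:2]; T=W[o&(W[...,2]>z0+10)][:,:2]
        R=W[r&(W[...,2]>z0+36)][:,:2]
        c=P.mean(0); 
        for _ in range(3):
            a=np.arctan2(*(T.mean(0)-c)[::-1]); X=np.array([np.cos(a),np.sin(a)]); Y=np.array([-X[1],X[0]])
            x,y=(P-c)@X,(P-c)@Y
            q=lambda t:(np.percentile(t,2)+np.percentile(t,98))/2
            ex,ey=np.ptp(np.percentile(x,[2,98])),np.ptp(np.percentile(y,[2,98]))
            c=c+q(x)*X+q(y)*Y
        rc=R.mean(0) if len(R) else c*0
        (cc,wh,ra)=cv2.minAreaRect(np.float32(R)) if len(R)>4 else ((0,0),(0,0),0)
        if wh[0]<wh[1]: ra+=90
        res.append((c,np.degrees(a)))
        print(n,'c',c.round(1),'yaw',np.degrees(a).round(1),'ext',ex.round(),ey.round(),'ribc',rc.round(1),'ribrect',np.round(cc,1),np.round(wh,0),'ang',round(ra%180,1),'tab',T.mean(0).round(1),'zb',np.median(W[m][:,2]).round(1))
    return res
def plan(x,y,z,psi):
    "target TCP z and tool yaw deg -> dp in present tool axes, then spin"
    s=sensors.get_state(); p=np.array(s['tcp_pos']); r=s['ee_rot']
    from scipy.spatial.transform import Rotation as Q
    Rm=Q.from_euler('xyz',r).as_matrix(); 
    d=Rm.T@(np.array([x,y,z])-p); sp=-(psi-np.degrees(r[2])); sp=(sp+180)%360-180
    print('now',p.round(1),'psi',np.degrees(r[2]).round(2),'tilt',np.degrees([abs(r[0])-np.pi,r[1]]).round(2),'j7',round(s['joints'][6],2),'dp',d.round(1),'spin',sp.round(1),'t',round(s['clock'],2),'w',round(s['grip_width'],3),'gf',round(s['grasp_force'],1),'F',np.round(s['force'],1))
E
python3 - <<'E'
from fit import *
for n in('top','scene'):
    z=np.load(n+'0.npz'); fit(n,z['p'],z['d'])
k=bed(-175,0); print(k); plan(*k,300,107.3)
print(onz('top',[[309.5,142.5]],96))
print((np.array([652.2,36.9])-B))
E
```

```text
top c [ 602.4 -316.5] yaw -148.7 ext 73.0 75.0 ribc [ 603.6 -317.3] ribrect [ 603.7 -318. ] [45. 16.] ang 32.9 tab [ 562.4 -340.8] zb 18.4
top c [591.7 306.8] yaw 166.9 ext 74.0 76.0 ribc [593.9 307. ] ribrect [592.5 306.4] [15. 45.] ang 163.7 tab [546.9 317.3] zb 17.9
top c [ 444.8 -318.5] yaw -140.2 ext 74.0 74.0 ribc [ 445.2 -320.3] ribrect [ 445.9 -320.2] [45. 15.] ang 37.8 tab [ 408.3 -348.7] zb 18.6
scene c [ 447.3 -319.5] yaw -136.6 ext 76.0 78.0 ribc [ 454.1 -311.3] ribrect [ 448.  -317.2] [35. 10.] ang 52.5 tab [ 411.2 -353.7] zb 18.1
scene c [593.3 306.6] yaw 173.2 ext 79.0 80.0 ribc [601.1 304.2] ribrect [596.8 304.6] [14. 36.] ang 165.0 tab [544.1 312.5] zb 18.5
scene c [ 604.  -318.1] yaw -142.2 ext 80.0 78.0 ribc [ 609.8 -310.4] ribrect [ 606.9 -314.4] [41. 14.] ang 30.8 tab [ 564.1 -349. ] zb 18.0
[454.49714926  10.75791636]
now [ 231.6 -580.3  404. ] psi 21.76 tilt [-0.08  0.01] j7 -0.08 dp [ 426.1 -466.2  104.6] spin -85.5 t 0.1 w 1.0 gf 0.0 F [0.1 0.2 0.5]
[[655.99124079  36.62687322  96.        ]]
[24.2  3.3]
```

send_rows --pt "21 -23 0" --pt "21 -23 0" --pt "21 -23 0" --pt "21 -23 0" --pt "21 -23 0" --pt "21 -23 0" --pt "21 -23 0" --pt "21 -23 0" --pt "21 -23 0" --pt "21 -23 0" --spin '[0,0,0,0,0,0,0,0,0,0]' --jaw '[1,1,1,1,1,1,1,1,1,1]'

```text
clock: 0.93
tcp_pos: [341.6, -287.5, 404.6]
ee_rot: [-3.141, 0.0, 0.38]
force: [0.8, 0.5, -0.1]
grip_width: 0.997
grasp_force: 0.0
```

send_rows --pt "21 -23 10" --pt "21 -23 10" --pt "21 -23 10" --pt "21 -23 10" --pt "21 -23 10" --pt "21 -23 10" --pt "21 -23 10" --pt "21 -23 10" --pt "21 -23 10" --pt "21 -23 10" --spin '[0,0,0,0,0,0,0,0,0,0]' --jaw '[1,1,1,1,1,1,1,1,1,1]'

```text
clock: 1.77
tcp_pos: [451.4, 3.8, 304.1]
ee_rot: [-3.142, 0.0, 0.379]
force: [1.6, -0.6, 0.4]
grip_width: 0.998
grasp_force: 0.0
```

send_rows --pt "0 0 0" --pt "0 0 0" --pt "0 0 0" --pt "0 0 0" --pt "0 0 0" --pt "0 0 0" --pt "0 0 0" --pt "0 0 0" --pt "0 0 0" --pt "0 0 0" --pt "0 0 0" --pt "0 0 0" --spin '[-7.1,-7.1,-7.1,-7.1,-7.1,-7.1,-7.1,-7.1,-7.1,-7.1,-7.1,-7.1]' --jaw '[0.3,0.3,0.3,0.3,0.3,0.3,0.3,0.3,0.3,0.3,0.3,0.3]'

```text
clock: 2.77
tcp_pos: [451.1, 2.3, 304.5]
ee_rot: [-3.141, -0.0, 1.873]
force: [0.3, -0.0, 0.0]
grip_width: 0.649
grasp_force: 0.0
```

```bash
python3 - <<'E'
from fit import *
plan(*bed(-175,0),232.7,107.3)
E
```

```text
now [451.1   2.3 304.5] psi 107.3 tilt [-0.02 -0.  ] j7 -0.14 dp [ 7.1  5.8 71.8] spin -0.0 t 2.77 w 0.649 gf 0.0 F [ 0.3 -0.   0. ]
```

send_rows --pt "3.5 2.9 0" --pt "3.5 2.9 0" --pt "0 0 18" --pt "0 0 18" --pt "0 0 18" --pt "0 0 18" --pt "0 0 0" --pt "0 0 0" --pt "0 0 0" --pt "0 0 0" --pt "0 0 0" --pt "0 0 0" --spin '[0,0,0,0,0,0,0,0,0,0,0,0]' --jaw '[0.3,0.3,0.3,0.3,0.3,0.3,0.3,-1,-1,-1,-1,-1]'

```text
clock: 3.77
tcp_pos: [454.8, 11.0, 233.7]
ee_rot: [3.141, 0.001, 1.866]
force: [-4.1, 0.3, 7.6]
grip_width: 0.126
grasp_force: 59.6
```

send_rows --pt "0 0 0" --pt "0 0 0" --pt "0 0 0" --pt "0 0 0" --pt "0 0 0" --pt "0 0 0" --spin '[0,0,0,0,0,0]' --jaw '[-1,-1,-1,-1,-1,-1]'

```text
clock: 4.27
tcp_pos: [454.7, 11.0, 233.7]
ee_rot: [3.141, 0.001, 1.866]
force: [-2.8, 0.6, 7.2]
grip_width: 0.123
grasp_force: 59.6
```

send_rows --pt "0 0 0" --pt "0 0 0" --pt "0 0 0" --pt "0 0 0" --pt "0 0 0" --pt "0 0 0" --pt "0 0 0" --pt "0 0 0" --pt "0 0 0" --pt "0 0 0" --pt "0 0 0" --pt "0 0 0" --spin '[-5,-6.9,-6.9,-6.9,-6.9,-6.9,-6.9,-6.9,-6.9,-6.9,-6.9,-6]' --jaw '[-1,-1,-1,-1,-1,-1,-1,-1,-1,-1,-1,-1]'

```text
clock: 5.27
tcp_pos: [455.5, 12.0, 233.8]
ee_rot: [3.14, 0.003, -3.014]
force: [1.0, 5.5, -1.1]
grip_width: 0.124
grasp_force: 62.5
```

send_rows --pt "0 0 0" --pt "0 0 0" --pt "0 0 0" --pt "0 0 0" --pt "0 0 0" --pt "0 0 0" --pt "0 0 0" --pt "0 0 -20" --pt "0 0 -20" --spin '[0,0,0,0,0,0,0,0,0]' --jaw '[-1,-1,-1,0.3,0.3,0.3,0.3,0.3,0.3]'

```text
clock: 6.02
tcp_pos: [454.3, 10.6, 272.6]
ee_rot: [3.141, -0.002, -3.02]
force: [0.5, -0.5, 0.2]
grip_width: 0.65
grasp_force: 0.0
```

```bash
python3 - <<'E'
from fit import *
# keeper value from handle: average of estimates
for w in ([652.2,36.9],[656,36.6]):
    d=np.array(w)-B; a=np.radians(BY); print(35-(d@[np.cos(a),np.sin(a)]), d@[-np.sin(a),np.cos(a)])
plan(*bed(25,0),236,187.5)
p,d=snapshot('top'); h=hsv(p); W=world('top',d); H,S,V=[h[...,i] for i in range(3)]
for m in comps((H>22)&(H<34)&(S>150)&(V>150),8):
    w=W[m][:,:2]; print('yel',w.mean(0),cv2.minAreaRect(np.float32(w)))
E
```

```text
10.57629792042757 0.11303419080831745
6.847965304873153 -0.680398798040013
now [454.3  10.6 272.6] psi -173.04 tilt [-0.01 -0.14] j7 0.94 dp [-200.3    2.    36.1] spin -0.5 t 6.02 w 0.65 gf 0.0 F [ 0.5 -0.5  0.2]
```

send_rows --pt "0 0 -12" --pt "-25 0 0" --pt "-25 0 0" --pt "-25 0 0" --pt "-25 0 0" --pt "-25 0 0" --pt "-25 0 0" --pt "-25 1 0" --pt "-26 1 0" --pt "0 0 0" --spin '[-0.5,0,0,0,0,0,0,0,0,0]' --jaw '[0.3,0.3,0.3,0.3,0.3,0.3,0.3,0.3,0.3,0.3]'

```text
clock: 6.9
tcp_pos: [657.3, 39.2, 284.3]
ee_rot: [3.141, 0.002, -3.013]
force: [-0.3, -0.2, 0.4]
grip_width: 0.647
grasp_force: 0.0
```

send_rows --pt "0 0 16" --pt "0 0 16" --pt "0 0 15" --pt "0 0 0" --pt "0 0 0" --pt "0 0 0" --pt "0 0 0" --pt "0 0 0" --pt "0 0 0" --pt "0 0 0" --pt "0 0 0" --pt "0 0 0" --spin '[0,0,0,0,0,0,0,0,0,0,0,0]' --jaw '[0.3,0.3,0.3,0.3,0.3,-1,-1,-1,-1,-1,-1,-1]'

```text
clock: 7.9
tcp_pos: [654.2, 38.7, 238.7]
ee_rot: [-3.141, 0.001, -3.012]
force: [-0.8, -1.8, 6.6]
grip_width: 0.151
grasp_force: 59.4
```

```bash
python3 - <<'E'
from fit import *
plan(*bed(-105,0),236,187.5)
E
```

```text
now [654.2  38.7 238.7] psi -172.57 tilt [-0.03  0.08] j7 1.0 dp [131.6  -1.8   2.5] spin -0.1 t 7.9 w 0.151 gf 59.4 F [-0.8 -1.8  6.6]
```

send_rows --pt "10 0 0" --pt "13 0 0" --pt "13 0 0" --pt "13 0 0" --pt "13 0 0" --pt "13 -0.5 0" --pt "13 -0.5 0" --pt "13 -0.5 0" --pt "13 0 0" --pt "10 0 0" --pt "6 0 0" --pt "0 0 0" --spin '[0,0,0,0,0,0,0,0,0,0,0,0]' --jaw '[-1,-1,-1,-1,-1,-1,-1,-1,-1,-1,-1,-1]'

```text
clock: 8.9
tcp_pos: [524.3, 21.4, 238.6]
ee_rot: [3.141, 0.001, -3.01]
force: [-3.0, 3.7, 9.0]
grip_width: 0.151
grasp_force: 60.8
```

send_rows --pt "2 0 0" --pt "1 0 0" --pt "1 0 0" --pt "0 0 0" --spin '[0,0,0,0]' --jaw '[-1,-1,-1,-1]'

```text
clock: 9.23
tcp_pos: [522.3, 21.0, 238.6]
ee_rot: [3.14, 0.004, -3.011]
force: [5.4, 3.5, 2.9]
grip_width: 0.154
grasp_force: 59.7
```

send_rows --pt "-1 0 0" --pt "0 0 0" --pt "0 0 0" --pt "0 0 0" --pt "0 0 0" --pt "0 0 -30" --pt "0 0 -30" --pt "0 0 -30" --pt "0 0 0" --spin '[0,0,0,0,0,0,0,0,0]' --jaw '[-1,0.2,0.2,0.2,0.2,0.2,0.2,0.2,0.2]'

```text
clock: 9.98
tcp_pos: [523.4, 21.2, 332.6]
ee_rot: [-3.141, 0.007, -3.011]
force: [0.8, 1.2, 0.3]
grip_width: 0.602
grasp_force: 0.0
```

```bash
python3 - <<'E'
from fit import *
for n in('top','scene'):
    p,d=snapshot(n); fit(n,p,d)
plan(445.5,-319.5,330,38)
plan(445.5,-319.5,330,218)
E
```

```text
top c [ 602.6 -318.3] yaw -163.6 ext 81.0 78.0 ribc [ 603.4 -317.8] ribrect [ 603.3 -317.4] [45. 16.] ang 33.7 tab [ 557.7 -331.3] zb 18.2
top c [591.7 306.4] yaw 166.1 ext 74.0 75.0 ribc [594.2 306.3] ribrect [592.2 306.6] [15. 45.] ang 161.9 tab [547.  317.5] zb 17.6
top c [ 445.8 -320.5] yaw -153.8 ext 79.0 79.0 ribc [ 445.5 -320.5] ribrect [ 445.4 -320.3] [46. 15.] ang 37.1 tab [ 408.2 -338.7] zb 18.7
scene c [ 447.5 -318.9] yaw -136.4 ext 76.0 78.0 ribc [ 454.7 -311.2] ribrect [ 448.6 -316.4] [36.  9.] ang 54.6 tab [ 411.  -353.8] zb 18.1
scene c [593.8 306.7] yaw 173.7 ext 80.0 80.0 ribc [634.8 287.4] ribrect [972.1 124.6] [ 19. 858.] ang 154.3 tab [544.8 312.1] zb 18.5
scene c [ 604.8 -317.4] yaw -142.3 ext 78.0 78.0 ribc [ 663.5 -292.6] ribrect [ 972.9 -189.3] [800.  20.] ang 18.8 tab [ 563.7 -349.2] zb 18.0
now [522.3  20.  328.5] psi -172.58 tilt [-0.05  0.11] j7 1.02 dp [ 120.  -326.7   -1.4] spin 149.4 t 10.08 w 0.6 gf 0.0 F [ 0.1 -0.3  0.3]
now [522.3  20.  328.5] psi -172.58 tilt [-0.05  0.11] j7 1.02 dp [ 120.  -326.7   -1.4] spin -30.6 t 10.08 w 0.6 gf 0.0 F [ 0.1 -0.3  0.3]
```

send_rows --pt "10 -27 0" --pt "10 -27 0" --pt "10 -27 0" --pt "10 -27 0" --pt "10 -27 0" --pt "10 -27 0" --pt "10 -27 0" --pt "10 -27 0" --pt "10 -27 0" --pt "10 -28 0" --pt "10 -28 0" --pt "10 -28 0" --spin '[0,0,0,0,0,0,0,0,0,0,0,0]' --jaw '[0,0,0,0,0,0,0,0,0,0,0,0]'

```text
clock: 11.08
tcp_pos: [444.4, -321.2, 326.2]
ee_rot: [3.14, -0.002, -3.012]
force: [1.4, -0.3, -0.3]
grip_width: 0.502
grasp_force: 0.0
```

send_rows --pt "0 0 0" --pt "0 0 0" --pt "0 0 0" --pt "0 0 0" --pt "0 0 0" --pt "0 0 0" --pt "0 0 0" --pt "0 0 0" --pt "0 0 0" --pt "0 0 0" --pt "0 0 0" --pt "0 0 0" --spin '[7,7,7,7,7,7,7,7,7,7,7,7]' --jaw '[0,0,0,0,0,0,0,0,0,0,0,0]'

```text
clock: 12.08
tcp_pos: [444.9, -319.7, 326.2]
ee_rot: [-3.14, -0.001, 1.799]
force: [-0.5, 0.2, -0.9]
grip_width: 0.5
grasp_force: 0.0
```

send_rows --pt "0 0 0" --pt "0 0 0" --pt "0 0 0" --pt "0 0 0" --pt "0 0 0" --pt "0 0 0" --pt "0 0 0" --pt "0 0 0" --pt "0 0 0" --pt "0 0 0" --pt "0 0 0" --spin '[7,7,7,7,7,7,7,7,7,3,0]' --jaw '[0,0,0,0,0,0,0,0,0,0,0]'

```text
clock: 13.0
tcp_pos: [445.0, -319.5, 326.4]
ee_rot: [-3.14, 0.002, 0.651]
force: [0.6, -0.1, 0.5]
grip_width: 0.493
grasp_force: 0.0
```

```bash
python3 - <<'E'
from fit import *
plan(445.5,-320,196,37.5)
E
```

```text
now [ 445.  -319.5  326.4] psi 37.31 tilt [-0.12  0.09] j7 -0.59 dp [  0.3   0.9 130.4] spin -0.2 t 13.0 w 0.493 gf 0.0 F [ 0.6 -0.1  0.5]
```

send_rows --pt "0.3 0.9 25" --pt "0 0 25" --pt "0 0 25" --pt "0 0 25" --pt "0 0 20" --pt "0 0 10" --pt "0 0 0" --pt "0 0 0" --pt "0 0 0" --pt "0 0 0" --pt "0 0 0" --pt "0 0 0" --spin '[0,0,0,0,0,0,0,0,0,0,0,0]' --jaw '[0,0,0,0,0,0,0,-1,-1,-1,-1,-1]'

```text
clock: 14.0
tcp_pos: [446.7, -320.3, 199.0]
ee_rot: [3.14, -0.001, 0.654]
force: [-1.1, 1.8, 6.7]
grip_width: 0.146
grasp_force: 60.8
```

send_rows --pt "0 0 0" --pt "0 0 0" --pt "0 0 -10" --pt "0 0 -15" --pt "0 0 -20" --pt "0 0 -20" --pt "0 0 -20" --pt "0 0 -20" --pt "0 0 -15" --pt "0 0 0" --spin '[0,0,0,0,0,0,0,0,0,0]' --jaw '[-1,-1,-1,-1,-1,-1,-1,-1,-1,-1]'

```text
clock: 14.83
tcp_pos: [447.1, -320.5, 321.3]
ee_rot: [3.137, -0.002, 0.654]
force: [-0.2, 0.1, -4.8]
grip_width: 0.145
grasp_force: 59.4
```

```bash
python3 - <<'E'
from fit import *
print(bed(-44,44))
plan(*bed(-44,44),320,97.5)
E
```

```text
[578.63327364  71.48042144]
now [ 447.1 -320.5  321.3] psi 37.45 tilt [-0.29 -0.09] j7 -0.6 dp [ 342.8 -231.2    0.7] spin -60.0 t 14.83 w 0.145 gf 59.4 F [-0.2  0.1 -4.8]
```

send_rows --pt "10 -7 0" --pt "22 -15 0" --pt "22 -15 0" --pt "22 -15 0" --pt "22 -15 0" --pt "22 -15 0" --pt "22 -15 0" --pt "22 -15 0" --pt "22 -15 0" --pt "22 -15 0" --pt "22 -15 0" --pt "22 -15 0" --spin '[0,0,0,0,0,0,0,0,0,0,0,0]' --jaw '[-1,-1,-1,-1,-1,-1,-1,-1,-1,-1,-1,-1]'

```text
clock: 15.83
tcp_pos: [541.2, -28.4, 316.4]
ee_rot: [-3.14, 0.002, 0.654]
force: [-0.0, -0.8, -5.2]
grip_width: 0.143
grasp_force: 59.3
```

send_rows --pt "22 -15 0" --pt "22 -15 0" --pt "22 -15 0" --pt "18 -12 0" --pt "8 -2 0" --pt "0 0 0" --spin '[0,0,0,0,0,0]' --jaw '[-1,-1,-1,-1,-1,-1]'

```text
clock: 16.33
tcp_pos: [578.8, 75.7, 316.5]
ee_rot: [-3.139, 0.0, 0.658]
force: [1.2, 1.2, -4.4]
grip_width: 0.152
grasp_force: 59.3
```

send_rows --pt "0 0 0" --pt "0 0 0" --pt "0 0 0" --pt "0 0 0" --pt "0 0 0" --pt "0 0 0" --pt "0 0 0" --pt "0 0 0" --pt "0 0 0" --pt "0 0 0" --pt "0 0 0" --pt "0 0 0" --spin '[-6,-6,-6,-6,-6,-6,-6,-6,-6,-6,0,0]' --jaw '[-1,-1,-1,-1,-1,-1,-1,-1,-1,-1,-1,-1]'

```text
clock: 17.33
tcp_pos: [578.5, 71.3, 316.8]
ee_rot: [-3.14, 0.0, 1.697]
force: [-0.1, 0.9, -4.0]
grip_width: 0.146
grasp_force: 59.3
```

```bash
python3 - <<'E'
from fit import *
plan(*bed(-44,44),208,97.5)
for n in('scene','top'):
    p,d=snapshot(n); cv2.imwrite(f'pics/{n}1.png',p[:,:,::-1])
    W=world(n,d); h=hsv(p); H,S,V=[h[...,i] for i in range(3)]
    for m in comps((H>100)&(H<122)&(S>120)&(V>40)&(W[...,2]>90)&(W[...,2]<260)&(W[...,0]>350)&(W[...,0]<800),15):
        w=W[m]; print(n,m.sum(),w.min(0).round(),w.max(0).round(),w.mean(0).round(1))
E
```

```text
now [578.5  71.3 316.8] psi 97.21 tilt [-0.1   0.02] j7 -0.48 dp [  0.2   0.4 108.8] spin -0.3 t 17.33 w 0.146 gf 59.3 F [-0.1  0.9 -4. ]
scene 428 [544.  27. 120.] [624. 112. 138.] [596.8  68.5 132.7]
```

View pics/scene1.png

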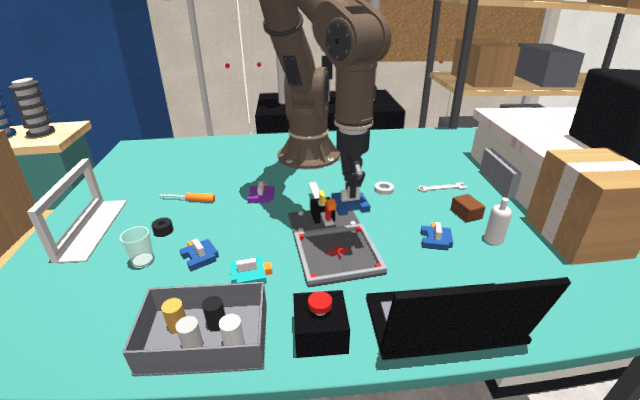

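The held plate is at (345,205), level, with its tab pointing left to place_0, as place_3 needs. The keeper is drawn back and the place is clear.

send_rows --pt "1 0.4 20" --pt "0 0 22" --pt "0 0 22" --pt "0 0 18" --pt "0 0 10" --pt "0 0 0" --spin '[-0.3,0,0,0,0,0]' --jaw '[-1,-1,-1,-1,-1,-1]'

```text
clock: 17.93
tcp_pos: [578.4, 73.0, 223.6]
ee_rot: [-3.138, 0.001, 1.705]
force: [-0.5, 0.2, -4.8]
grip_width: 0.148
grasp_force: 59.2
```

send_rows --pt "0 0 4" --pt "0 0 4" --pt "0 0 4" --pt "0 0 3" --pt "0 0 1" --pt "0 0 0" --spin '[0,0,0,0,0,0]' --jaw '[-1,-1,-1,-1,-1,-1]'

```text
clock: 18.43
tcp_pos: [579.2, 73.3, 209.7]
ee_rot: [-3.142, 0.0, 1.706]
force: [-0.0, 0.6, -4.2]
grip_width: 0.153
grasp_force: 59.4
```

send_rows --pt "0 0 1.5" --pt "0 0 1.5" --pt "0 0 0" --pt "0 0 0" --spin '[0,0,0,0]' --jaw '[-1,-1,-1,-1]'

```text
clock: 18.77
tcp_pos: [579.4, 73.5, 207.0]
ee_rot: [3.141, 0.0, 1.706]
force: [-1.2, 0.0, -0.5]
grip_width: 0.143
grasp_force: 59.8
```

send_rows --pt "0 0 0" --pt "0 0 0" --pt "0 0 0" --pt "0 0 0" --pt "0 0 -20" --pt "0 0 -30" --pt "0 0 -30" --pt "0 0 -30" --pt "0 0 -10" --pt "0 0 0" --spin '[0,0,0,0,0,0,0,0,0,0]' --jaw '[-0.4,-0.4,-0.4,-0.4,-0.4,-0.4,0,0,0,0]'

```text
clock: 19.6
tcp_pos: [580.1, 74.0, 329.9]
ee_rot: [3.136, -0.0, 1.706]
force: [0.6, 0.5, 0.7]
grip_width: 0.497
grasp_force: 0.0
```

```bash
python3 - <<'E'
from fit import *
p,d=snapshot('scene'); fit('scene',p,d); fit('scene',p,d,8)
plan(603.3,-317.5,328,33.2)
E
```

```text
scene c [593.8 306.3] yaw 173.0 ext 77.0 79.0 ribc [600.7 304.5] ribrect [597.2 304.5] [14. 35.] ang 164.9 tab [544.3 312.4] zb 18.4
scene c [584.7  74.7] yaw -85.5 ext 75.0 65.0 ribc [583.8  72.6] ribrect [585.8  70.7] [45. 13.] ang 84.7 tab [588.4  26. ] zb 25.1
scene c [ 604.1 -317.7] yaw -142.0 ext 80.0 78.0 ribc [ 609.5 -310.9] ribrect [ 605.7 -315.1] [40. 14.] ang 31.6 tab [ 564. -349.] zb 17.9
scene c [593.1 300.2] yaw 164.9 ext 73.0 61.0 ribc [602.1 308.7] ribrect [600.2 309.9] [ 3. 32.] ang 161.7 tab [545.6 312.8] zb 18.4
scene c [583.6  71. ] yaw -87.3 ext 78.0 75.0 ribc [583.4  70. ] ribrect [584.6  70.6] [45. 11.] ang 84.7 tab [587.   25.7] zb 25.1
scene c [ 595.7 -324.1] yaw -142.5 ext 31.0 68.0 ribc [ 609.  -309.5] ribrect [ 609.8 -313. ] [29. 13.] ang 28.3 tab [ 564.2 -348.2] zb 17.9
now [579.5  73.5 327.8] psi 97.74 tilt [-0.15  0.02] j7 -0.46 dp [-3.906e+02 -2.910e+01 -1.000e-01] spin 64.5 t 19.65 w 0.503 gf 0.0 F [ 0.2 -1.  -0.4]
```

send_rows --pt "-15 -1 0" --pt "-32 -2.5 0" --pt "-32 -2.5 0" --pt "-32 -2.5 0" --pt "-32 -2.5 0" --pt "-32 -2.5 0" --pt "-32 -2.5 0" --pt "-32 -2.5 0" --pt "-32 -2.5 0" --pt "-32 -2.5 0" --pt "-32 -2.5 0" --pt "-32 -2.5 0" --spin '[0,0,0,0,0,0,0,0,0,0,0,0]' --jaw '[0,0,0,0,0,0,0,0,0,0,0,0]'

```text
clock: 20.65
tcp_pos: [599.9, -295.8, 324.6]
ee_rot: [-3.139, -0.001, 1.706]
force: [0.6, 0.1, 0.8]
grip_width: 0.501
grasp_force: 0.0
```

send_rows --pt "-23 0 0" --pt "0 0 0" --pt "0 0 0" --pt "0 0 0" --pt "0 0 0" --pt "0 0 0" --pt "0 0 0" --pt "0 0 0" --pt "0 0 0" --pt "0 0 0" --pt "0 0 0" --pt "0 0 0" --spin '[0,6.5,6.5,6.5,6.5,6.5,6.5,6.5,6.5,6.5,6,0]' --jaw '[0,0,0,0,0,0,0,0,0,0,0,0]'

```text
clock: 21.65
tcp_pos: [603.3, -316.6, 324.7]
ee_rot: [-3.14, 0.002, 0.576]
force: [0.0, 0.3, -0.2]
grip_width: 0.502
grasp_force: 0.0
```

```bash
python3 - <<'E'
from fit import *
p,d=snapshot('scene'); fit('scene',p,d)
plan(603.3,-317.5,198,33.2)
E
```

```text
scene c [593.2 306.4] yaw 173.5 ext 78.0 80.0 ribc [602.1 303.6] ribrect [598.6 303.5] [14. 31.] ang 168.9 tab [544.4 312. ] zb 18.4
scene c [587.5  75. ] yaw -89.5 ext 74.0 63.0 ribc [584.   65.9] ribrect [580.3  70.5] [15. 46.] ang 97.6 tab [587.9  25.8] zb 25.2
scene c [ 604.3 -317.9] yaw -141.5 ext 79.0 78.0 ribc [ 641.6 -299.2] ribrect [ 973.1 -189.3] [800.  20.] ang 18.8 tab [ 564.3 -349.9] zb 17.9
now [ 603.3 -316.7  324.9] psi 33.36 tilt [-0.1   0.12] j7 -0.8 dp [ -0.2   0.9 126.9] spin 0.2 t 21.7 w 0.5 gf 0.0 F [0.4 0.5 0.6]
```

send_rows --pt "-0.2 0.9 25" --pt "0 0 25" --pt "0 0 25" --pt "0 0 25" --pt "0 0 18" --pt "0 0 9" --pt "0 0 0" --pt "0 0 0" --pt "0 0 0" --pt "0 0 0" --pt "0 0 0" --pt "0 0 0" --spin '[0,0,0,0,0,0,0,0,0,0,0,0]' --jaw '[0,0,0,0,0,0,0,-1,-1,-1,-1,-1]'

```text
clock: 22.7
tcp_pos: [604.4, -317.7, 201.2]
ee_rot: [3.14, -0.001, 0.581]
force: [-2.3, 1.7, 7.1]
grip_width: 0.145
grasp_force: 60.6
```

send_rows --pt "0 0 0" --pt "0 0 0" --pt "0 0 -10" --pt "0 0 -15" --pt "0 0 -20" --pt "0 0 -20" --pt "0 0 -20" --pt "0 0 -20" --pt "0 0 -15" --pt "0 0 0" --spin '[0,0,0,0,0,0,0,0,0,0]' --jaw '[-1,-1,-1,-1,-1,-1,-1,-1,-1,-1]'

```text
clock: 23.53
tcp_pos: [604.6, -318.0, 323.7]
ee_rot: [3.137, -0.003, 0.58]
force: [1.5, -0.3, -5.0]
grip_width: 0.146
grasp_force: 59.1
```

```bash
python3 - <<'E'
from fit import *
print(bed(44,44))
plan(*bed(44,44),320,7.5)
E
```

```text
[665.88042144  82.96672636]
now [ 604.6 -318.   323.7] psi 33.25 tilt [-0.26 -0.15] j7 -0.8 dp [ 271.1 -301.8    3. ] spin 25.7 t 23.53 w 0.146 gf 59.1 F [ 1.5 -0.3 -5. ]
```

send_rows --pt "9 -10 0" --pt "18 -20 0" --pt "18 -20 0" --pt "18 -20 0" --pt "18 -20 0" --pt "18 -20 0" --pt "18 -20 0" --pt "18 -20 0" --pt "18 -20 0" --pt "18 -20 0" --pt "18 -20 0" --pt "18 -20 0" --spin '[0,0,0,0,0,0,0,0,0,0,0,0]' --jaw '[-1,-1,-1,-1,-1,-1,-1,-1,-1,-1,-1,-1]'

```text
clock: 24.53
tcp_pos: [650.2, -10.3, 318.1]
ee_rot: [-3.14, 0.002, 0.581]
force: [0.5, -0.4, -5.2]
grip_width: 0.148
grasp_force: 59.1
```

send_rows --pt "18 -20 0" --pt "18 -20 0" --pt "18 -20 0" --pt "10 -12 0" --pt "0 0 0" --pt "0 0 0" --pt "0 0 0" --pt "0 0 0" --pt "0 0 0" --pt "0 0 0" --pt "0 0 0" --spin '[0,0,0,0,5,6,6,6,2.7,0,0]' --jaw '[-1,-1,-1,-1,-1,-1,-1,-1,-1,-1,-1]'

```text
clock: 25.45
tcp_pos: [664.6, 83.2, 318.8]
ee_rot: [3.141, 0.002, 0.134]
force: [-0.2, -0.1, -5.9]
grip_width: 0.144
grasp_force: 59.1
```

```bash
python3 - <<'E'
from fit import *
plan(*bed(45,44),210,7.5)
n='scene'; p,d=snapshot(n); cv2.imwrite('pics/s2.png',cv2.resize(p[150:300,230:480],None,fx=3,fy=3)[:,:,::-1])
fit(n,p,d)
E
```

```text
now [664.6  83.2 318.8] psi 7.66 tilt [-0.04  0.09] j7 -1.81 dp [  2.4   0.3 108.8] spin 0.2 t 25.45 w 0.144 gf 59.1 F [-0.2 -0.1 -5.9]
scene c [600.3  74.8] yaw -98.1 ext 78.0 48.0 ribc [671.1  65.4] ribrect [969.5  20.5] [ 65. 788.] ang 171.6 tab [594.2  31.8] zb 128.7
scene c [593.3 306.2] yaw 173.4 ext 78.0 79.0 ribc [602.2 303.2] ribrect [599.2 303.5] [14. 32.] ang 165.9 tab [544.7 311.8] zb 18.4
```

View pics/s2.png

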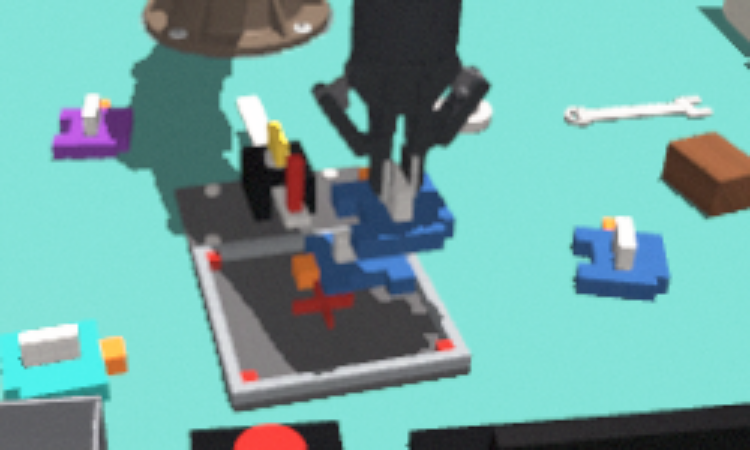

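The held plate is at crop (395,215), level, with its tab toward the robot (bed −x), which is right for place_2. The first plate lies flush at crop (365,265).

send_rows --pt "2.4 0.3 20" --pt "0 0 22" --pt "0 0 22" --pt "0 0 18" --pt "0 0 10" --pt "0 0 0" --spin '[0,0,0,0,0,0]' --jaw '[-1,-1,-1,-1,-1,-1]'

```text
clock: 26.0
tcp_pos: [666.3, 83.0, 224.9]
ee_rot: [3.141, 0.005, 0.133]
force: [0.3, -0.3, -4.8]
grip_width: 0.146
grasp_force: 58.9
```

send_rows --pt "0 0 4" --pt "0 0 4" --pt "0 0 4" --pt "0 0 3" --pt "0 0 1" --pt "0 0 0" --spin '[0,0,0,0,0,0]' --jaw '[-1,-1,-1,-1,-1,-1]'

```text
clock: 26.5
tcp_pos: [667.3, 83.4, 211.7]
ee_rot: [3.142, 0.0, 0.132]
force: [-0.8, 0.8, -5.3]
grip_width: 0.145
grasp_force: 59.1
```

send_rows --pt "0 0 1.5" --pt "0 0 1.5" --pt "0 0 0" --pt "0 0 0" --spin '[0,0,0,0]' --jaw '[-1,-1,-1,-1]'

```text
clock: 26.83
tcp_pos: [667.6, 83.5, 209.2]
ee_rot: [3.142, -0.001, 0.132]
force: [-1.0, -0.6, 1.2]
grip_width: 0.147
grasp_force: 59.8
```

send_rows --pt "0 0 0" --pt "0 0 0" --pt "0 0 0" --pt "0 0 0" --pt "0 0 -20" --pt "0 0 -30" --pt "0 0 -30" --pt "0 0 -30" --pt "0 0 -20" --pt "0 0 0" --spin '[0,0,0,0,0,0,0,0,0,0]' --jaw '[-0.4,-0.4,-0.4,-0.4,-0.4,-0.4,0,0,0,0]'

```text
clock: 27.67
tcp_pos: [668.7, 84.0, 344.3]
ee_rot: [-3.141, -0.008, 0.132]
force: [1.2, 0.8, 0.5]
grip_width: 0.503
grasp_force: 0.0
```

```bash
python3 - <<'E'
from fit import *
p,d=snapshot('scene'); fit('scene',p,d)
plan(592.3,306.6,330,163)
E
```

```text
scene c [593.9 306.3] yaw 172.7 ext 79.0 78.0 ribc [602.7 303.3] ribrect [598.1 303.6] [14. 31.] ang 169.4 tab [543.4 312.8] zb 18.3
scene c [627.8  72.8] yaw -132.8 ext 150.0 148.0 ribc [649.4  74.1] ribrect [968.7  18. ] [ 57. 790.] ang 171.3 tab [599.1  41.6] zb 26.5
now [668.1  83.8 341.7] psi 7.55 tilt [-0.01 -0.3 ] j7 -1.81 dp [ -46.  -230.9   11.5] spin -155.5 t 27.72 w 0.499 gf 0.0 F [ 0.5 -0.6 -0. ]
```

send_rows --pt "-4 -20 0" --pt "-5 -26 0" --pt "-5 -26 0" --pt "-5 -26 0" --pt "-5 -26 0" --pt "-5 -26 0" --pt "-5 -26 0" --pt "-6 -26 0" --pt "-6 -29 0" --pt "0 0 0" --pt "0 0 0" --pt "0 0 0" --spin '[0,0,0,0,0,0,0,0,0,-7,-7,-7]' --jaw '[0,0,0,0,0,0,0,0,0,0,0,0]'

```text
clock: 28.72
tcp_pos: [590.7, 307.2, 337.3]
ee_rot: [3.141, 0.002, 0.506]
force: [0.3, -0.5, -1.2]
grip_width: 0.499
grasp_force: 0.0
```

send_rows --pt "0 0 0" --pt "0 0 0" --pt "0 0 0" --pt "0 0 0" --pt "0 0 0" --pt "0 0 0" --pt "0 0 0" --pt "0 0 0" --pt "0 0 0" --pt "0 0 0" --pt "0 0 0" --pt "0 0 0" --spin '[-7,-7,-7,-7,-7,-7,-7,-7,-7,-7,-7,-7]' --jaw '[0,0,0,0,0,0,0,0,0,0,0,0]'

```text
clock: 29.72
tcp_pos: [591.2, 306.1, 337.3]
ee_rot: [-3.14, 0.0, 1.971]
force: [0.2, 0.3, -0.0]
grip_width: 0.502
grasp_force: 0.0
```

send_rows --pt "0 0 0" --pt "0 0 0" --pt "0 0 0" --pt "0 0 0" --pt "0 0 0" --pt "0 0 0" --pt "0 0 0" --pt "0 0 0" --pt "0 0 0" --spin '[-7,-7,-7,-7,-7,-7,-7,-1.5,0]' --jaw '[0,0,0,0,0,0,0,0,0]'

```text
clock: 30.47
tcp_pos: [591.3, 306.1, 337.5]
ee_rot: [-3.141, -0.002, 2.845]
force: [0.1, -0.2, 0.2]
grip_width: 0.499
grasp_force: 0.0
```

```bash
python3 - <<'E'
from fit import *
p,d=snapshot('scene'); fit('scene',p,d)
plan(592.3,306.6,199,163)
E
```

```text
scene c [594.4 306.2] yaw 173.7 ext 76.0 79.0 ribc [602.2 304.1] ribrect [601.4 303.3] [15. 27.] ang 165.9 tab [545.4 311.7] zb 18.4
scene c [634.6  83.1] yaw -131.1 ext 127.0 155.0 ribc [651.1  74.5] ribrect [969.3  17.9] [ 57. 788.] ang 171.3 tab [599.1  42.2] zb 26.5
now [591.3 306.2 337.8] psi 162.86 tilt [-0.03 -0.07] j7 0.21 dp [ -1.    0.7 138.8] spin -0.1 t 30.52 w 0.498 gf 0.0 F [-0.7  0.2  0.3]
```

send_rows --pt "-1 0.7 26" --pt "0 0 27" --pt "0 0 27" --pt "0 0 27" --pt "0 0 21" --pt "0 0 10" --pt "0 0 0" --pt "0 0 0" --pt "0 0 0" --pt "0 0 0" --pt "0 0 0" --pt "0 0 0" --spin '[0,0,0,0,0,0,0,0,0,0,0,0]' --jaw '[0,0,0,0,0,0,0,-1,-1,-1,-1,-1]'

```text
clock: 31.52
tcp_pos: [593.0, 307.5, 202.8]
ee_rot: [3.139, 0.002, 2.845]
force: [-0.2, -0.3, 7.2]
grip_width: 0.145
grasp_force: 60.4
```

send_rows --pt "0 0 0" --pt "0 0 0" --pt "0 0 -10" --pt "0 0 -15" --pt "0 0 -20" --pt "0 0 -20" --pt "0 0 -20" --pt "0 0 -20" --pt "0 0 -15" --pt "0 0 0" --spin '[0,0,0,0,0,0,0,0,0,0]' --jaw '[-1,-1,-1,-1,-1,-1,-1,-1,-1,-1]'

```text
clock: 32.35
tcp_pos: [592.8, 307.7, 325.3]
ee_rot: [3.137, 0.003, 2.846]
force: [1.2, 0.5, -3.2]
grip_width: 0.145
grasp_force: 59.1
```

```bash
python3 - <<'E'
from fit import *
print(bed(44,-44))
plan(*bed(44,-44),322,97.5)
E
```

```text
[677.36672636  -4.28042144]
now [592.8 307.7 325.3] psi 163.05 tilt [-0.25  0.19] j7 0.2 dp [-171.8 -273.8    2.6] spin 65.5 t 32.35 w 0.145 gf 59.1 F [ 1.2  0.5 -3.2]
```

send_rows --pt "-7 -11 0" --pt "-13 -21 0" --pt "-14 -22 0" --pt "-14 -22 0" --pt "-14 -22 0" --pt "-14 -22 0" --pt "-14 -22 0" --pt "-14 -22 0" --pt "-14 -22 0" --pt "-14 -22 0" --pt "-14 -22 0" --pt "-13 -22 0" --spin '[0,0,0,0,0,0,0,0,0,0,0,0]' --jaw '[-1,-1,-1,-1,-1,-1,-1,-1,-1,-1,-1,-1]'

```text
clock: 33.35
tcp_pos: [671.1, 16.9, 319.2]
ee_rot: [-3.14, -0.002, 2.845]
force: [-0.6, 0.3, -2.7]
grip_width: 0.147
grasp_force: 59.1
```

send_rows --pt "-13 -22 0" --pt "0 0 0" --pt "0 0 0" --pt "0 0 0" --pt "0 0 0" --pt "0 0 0" --pt "0 0 0" --pt "0 0 0" --pt "0 0 0" --pt "0 0 0" --pt "0 0 0" --pt "0 0 0" --spin '[0,5,6.5,6.5,6.5,6.5,6.5,6.5,6.5,6.5,6.5,2]' --jaw '[-1,-1,-1,-1,-1,-1,-1,-1,-1,-1,-1,-1]'

```text
clock: 34.35
tcp_pos: [676.7, -6.3, 319.3]
ee_rot: [-3.139, 0.001, 1.696]
force: [0.5, -0.8, -3.3]
grip_width: 0.144
grasp_force: 59.2
```

send_rows --pt "0 0 0" --pt "0 0 0" --spin '[0,0]' --jaw '[-1,-1]'

```text
clock: 34.52
tcp_pos: [676.9, -6.1, 319.6]
ee_rot: [-3.14, 0.0, 1.704]
force: [0.5, -0.1, -3.7]
grip_width: 0.139
grasp_force: 59.2
```

```bash
python3 - <<'E'
from fit import *
plan(*bed(44,-44),211,97.5)
n='scene'; p,d=snapshot(n); cv2.imwrite('pics/s3.png',cv2.resize(p[150:300,230:480],None,fx=3,fy=3)[:,:,::-1])
E
```

```text
now [676.9  -6.1 319.6] psi 97.64 tilt [-0.1   0.03] j7 -0.33 dp [  1.8   0.9 108.6] spin 0.1 t 34.52 w 0.139 gf 59.2 F [ 0.5 -0.1 -3.7]
```

View pics/s3.png

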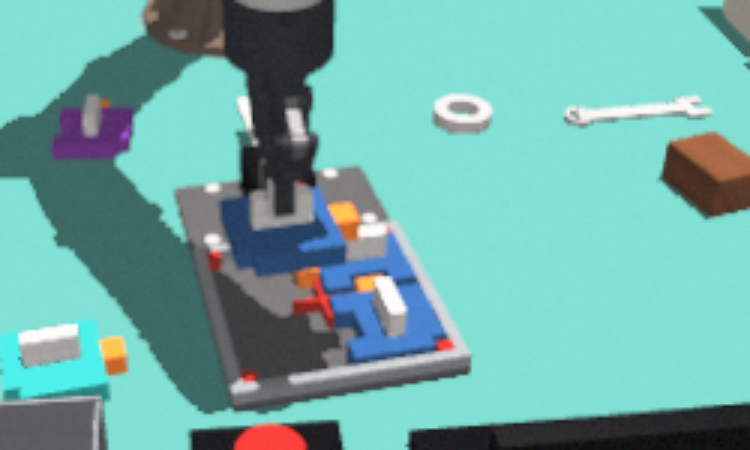

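Two plates are seated and interlocked at crop (370,255) and (390,310). The held one at crop (280,230) has its tab toward +y, which is right for place_1. I lower it now.

send_rows --pt "1.5 0.9 20" --pt "0 0 22" --pt "0 0 22" --pt "0 0 18" --pt "0 0 10" --pt "0 0 0" --spin '[0,0,0,0,0,0]' --jaw '[-1,-1,-1,-1,-1,-1]'

```text
clock: 35.07
tcp_pos: [677.0, -4.5, 225.8]
ee_rot: [-3.137, -0.0, 1.704]
force: [-0.7, -1.4, -3.6]
grip_width: 0.149
grasp_force: 59.1
```

send_rows --pt "0 0 4" --pt "0 0 4" --pt "0 0 4" --pt "0 0 2" --pt "0 0 0" --pt "0 0 0" --spin '[0,0,0,0,0,0]' --jaw '[-1,-1,-1,-1,-1,-1]'

```text
clock: 35.57
tcp_pos: [678.0, -3.8, 215.0]
ee_rot: [3.141, 0.0, 1.703]
force: [-0.5, -0.5, -3.6]
grip_width: 0.143
grasp_force: 59.2
```

send_rows --pt "0 0 2" --pt "0 0 1.5" --pt "0 0 1" --pt "0 0 0" --pt "0 0 0" --spin '[0,0,0,0,0]' --jaw '[-1,-1,-1,-1,-1]'

```text
clock: 35.98
tcp_pos: [678.0, -3.8, 210.8]
ee_rot: [3.141, 0.0, 1.703]
force: [-2.4, -0.0, 4.1]
grip_width: 0.146
grasp_force: 60.0
```

send_rows --pt "0 0 0" --pt "0 0 0" --pt "0 0 0" --pt "0 0 0" --pt "0 0 -20" --pt "0 0 -30" --pt "0 0 -30" --pt "0 0 -20" --pt "0 0 0" --spin '[0,0,0,0,0,0,0,0,0]' --jaw '[-0.4,-0.4,-0.4,-0.4,-0.4,-0.4,0,0,0]'

```text
clock: 36.73
tcp_pos: [679.3, -3.0, 315.5]
ee_rot: [3.134, -0.0, 1.703]
force: [0.2, 0.3, 0.5]
grip_width: 0.498
grasp_force: 0.0
```

```bash
python3 - <<'E'
from fit import *
n='scene'; p,d=snapshot(n); cv2.imwrite('pics/s4.png',cv2.resize(p[150:300,230:480],None,fx=3,fy=3)[:,:,::-1])
W=world(n,d)
h=hsv(p); m=(h[...,0]>100)&(h[...,0]<122)&(h[...,1]>120)&(h[...,2]>70)
for b in((44,-44),(44,44),(-44,44)):
    q=m&(np.linalg.norm(W[...,:2]-bed(*b),axis=2)<38)&(W[...,2]>12)
    if q.sum()>20:
        w=W[q]; w=w[w[:,2]>np.percentile(w[:,2],35)]
        c=np.linalg.lstsq(np.c_[w[:,:2]-bed(*b),np.ones(len(w))],w[:,2],rcond=None)[0]; print(b,len(w),c.round(3))
    else: print(b,q.sum())
plan(*bed(-105,0),300,97.5)
E
```

```text
(44, -44) 183 [-3.0000e-03  3.0000e-03  2.7884e+01]
(44, 44) 197 [-6.0000e-03  2.0000e-03  2.7944e+01]
(-44, 44) 125 [-1.4000e-02 -1.1000e-02  2.6553e+01]
now [678.7  -3.4 313. ] psi 97.55 tilt [-0.28  0.01] j7 -0.34 dp [  43.4 -150.5   12.2] spin 0.0 t 36.78 w 0.501 gf 0.0 F [ 1.2 -0.8 -0.4]
```

View pics/s4.png

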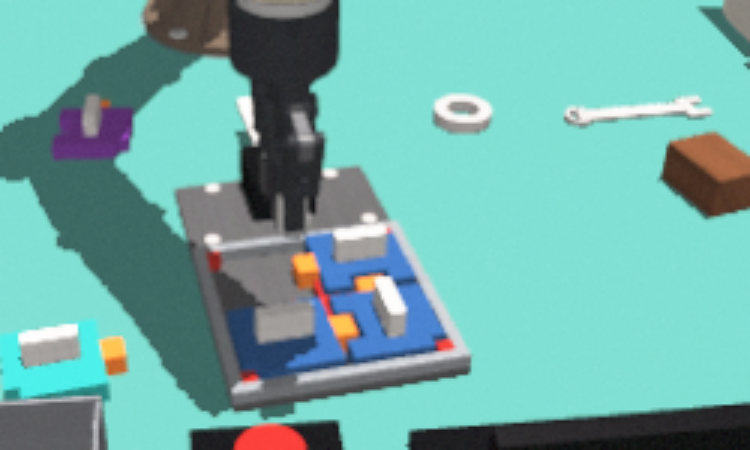

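All three plates are flush and level, interlocked at crop (360,245), (390,315) and (285,335). Next is the keeper.

send_rows --pt "5 -20 0" --pt "6 -22 0" --pt "6 -22 0" --pt "6 -22 0" --pt "7 -22 0" --pt "7 -22 0" --pt "7 -21 0" --pt "0 0 0" --pt "0 0 0" --pt "0 0 0" --pt "0 0 0" --pt "0 0 0" --spin '[0,0,0,0,0,0,0,-7,-7,-7,-7,-7]' --jaw '[0.2,0.2,0.2,0.2,0.2,0.2,0.2,0.2,0.2,0.2,0.2,0.2]'

```text
clock: 37.78
tcp_pos: [522.1, 19.6, 309.3]
ee_rot: [-3.141, -0.001, 2.319]
force: [0.4, 0.2, 0.9]
grip_width: 0.595
grasp_force: 0.0
```

send_rows --pt "0 0 0" --pt "0 0 0" --pt "0 0 0" --pt "0 0 0" --pt "0 0 0" --pt "0 0 0" --pt "0 0 0" --pt "0 0 0" --pt "0 0 0" --spin '[-7,-7,-7,-7,-7,-7,-7,-6,0]' --jaw '[0.2,0.2,0.2,0.2,0.2,0.2,0.2,0.2,0.2]'

```text
clock: 38.53
tcp_pos: [522.2, 19.5, 309.0]
ee_rot: [3.141, -0.002, -3.005]
force: [0.0, 1.0, 0.0]
grip_width: 0.601
grasp_force: 0.0
```

```bash
python3 - <<'E'
from fit import *
plan(522.8,20.7,238,187.5)
E
```

```text
now [522.2  19.5 309. ] psi -172.17 tilt [-0.05 -0.1 ] j7 0.9 dp [-0.9  1.  71. ] spin 0.3 t 38.53 w 0.601 gf 0.0 F [0. 1. 0.]
```

send_rows --pt "-0.9 1 0" --pt "0 0 20" --pt "0 0 22" --pt "0 0 20" --pt "0 0 9" --pt "0 0 0" --pt "0 0 0" --pt "0 0 0" --pt "0 0 0" --pt "0 0 0" --pt "0 0 0" --pt "0 0 0" --spin '[0,0,0,0,0,0,0,0,0,0,0,0]' --jaw '[0.2,0.2,0.2,0.2,0.2,0.2,-1,-1,-1,-1,-1,-1]'

```text
clock: 39.53
tcp_pos: [523.7, 21.4, 240.5]
ee_rot: [3.142, 0.002, -3.01]
force: [-1.0, 0.3, 7.4]
grip_width: 0.152
grasp_force: 59.2
```

send_rows --pt "-8 0 0" --pt "-12 0 0" --pt "-12 0 0" --pt "-12 0 0" --pt "-12 0 0" --pt "-12 0 0" --pt "-12 0 0" --pt "-12 0 0" --pt "-12 0 0" --pt "-12 0 0" --pt "-12 0 0" --pt "0 0 0" --spin '[0,0,0,0,0,0,0,0,0,0,0,0]' --jaw '[-1,-1,-1,-1,-1,-1,-1,-1,-1,-1,-1,-1]'

```text
clock: 40.53
tcp_pos: [652.1, 38.2, 240.5]
ee_rot: [3.141, 0.003, -3.011]
force: [2.3, -0.5, 6.0]
grip_width: 0.151
grasp_force: 60.0
```

send_rows --pt "-4 0 0" --pt "-4 0 0" --pt "-2.5 0 0" --pt "-1.5 0 0" --pt "-1 0 0" --pt "-1 0 0" --pt "0 0 0" --pt "0 0 0" --spin '[0,0,0,0,0,0,0,0]' --jaw '[-1,-1,-1,-1,-1,-1,-1,-1]'

```text
clock: 41.2
tcp_pos: [662.9, 39.9, 240.5]
ee_rot: [-3.141, -0.001, -3.01]
force: [-8.4, -2.3, 11.1]
grip_width: 0.153
grasp_force: 60.8
```

send_rows --pt "-1 0 0" --pt "-1 0 0" --pt "0 0 0" --pt "0 0 0" --pt "0 0 0" --pt "0 0 0" --pt "0 0 0" --pt "0 0 -20" --pt "0 0 -25" --pt "0 0 -25" --pt "0 0 0" --spin '[0,0,0,0,0,0,0,0,0,0,0]' --jaw '[-1,-1,-1,0.3,0.3,0.3,0.3,0.3,0.3,0.3,0.3]'

```text
clock: 42.12
tcp_pos: [667.0, 41.1, 314.4]
ee_rot: [3.14, 0.007, -3.01]
force: [0.5, 0.7, 1.8]
grip_width: 0.649
grasp_force: 0.0
```

```bash
python3 - <<'E'
from fit import *
plan(*bed(-175,0),234,187.5)
n='top'; p,d=snapshot(n); W=world(n,d); h=hsv(p); H,S,V=[h[...,i] for i in range(3)]
for m in comps((H>22)&(H<34)&(S>150)&(V>150),8):
    w=W[m][:,:2]; print('yel',w.mean(0),cv2.minAreaRect(np.float32(w)))
E
```

```text
now [667.   41.1 314.4] psi -172.45 tilt [-0.08  0.38] j7 0.98 dp [215.2  -2.3  78.9] spin 0.0 t 42.12 w 0.649 gf 0.0 F [0.5 0.7 1.8]
yel [454.87279024  11.31030597] ((455.1055908203125, 12.227503776550293), (46.07680130004883, 12.85098934173584), 5.886384010314941)
```

send_rows --pt "12 0 0" --pt "25 0 0" --pt "25 0 0" --pt "25 -0.5 0" --pt "25 -0.5 0" --pt "25 -0.5 0" --pt "25 -0.5 0" --pt "25 0 0" --pt "25 0 0" --pt "2 0 0" --pt "0 0 0" --pt "0 0 0" --spin '[0,0,0,0,0,0,0,0,0,0,0,0]' --jaw '[0.3,0.3,0.3,0.3,0.3,0.3,0.3,0.3,0.3,0.3,0.3,0.3]'

```text
clock: 43.17
tcp_pos: [454.6, 9.5, 309.1]
ee_rot: [-3.141, 0.0, -3.01]
force: [0.5, -0.4, -0.1]
grip_width: 0.653
grasp_force: 0.0
```

```bash
python3 - <<'E'
from fit import *
plan(*bed(-175,0),234,187.5)
E
```

```text
now [454.6   9.5 309.1] psi -172.49 tilt [-0.01  0.03] j7 0.92 dp [-0.   1.3 75.1] spin 0.0 t 43.17 w 0.653 gf 0.0 F [ 0.5 -0.4 -0.1]
```

send_rows --pt "0 1.3 18" --pt "0 0 20" --pt "0 0 20" --pt "0 0 12" --pt "0 0 5" --pt "0 0 0" --pt "0 0 0" --pt "0 0 0" --pt "0 0 0" --pt "0 0 0" --pt "0 0 0" --pt "0 0 0" --spin '[0,0,0,0,0,0,0,0,0,0,0,0]' --jaw '[0.3,0.3,0.3,0.3,0.3,0.3,-1,-1,-1,-1,-1,-1]'

```text
clock: 44.17
tcp_pos: [454.2, 12.0, 235.1]
ee_rot: [3.141, 0.002, -3.009]
force: [-1.8, 4.1, 6.2]
grip_width: 0.123
grasp_force: 60.2
```

send_rows --pt "0 0 0" --pt "0 0 0" --pt "0 0 0" --pt "0 0 0" --pt "0 0 0" --pt "0 0 0" --pt "0 0 0" --pt "0 0 0" --pt "0 0 0" --pt "0 0 0" --pt "0 0 0" --pt "0 0 0" --spin '[5,6.9,6.9,6.9,6.9,6.9,6.9,6.9,6.9,6.9,6.9,3]' --jaw '[-1,-1,-1,-1,-1,-1,-1,-1,-1,-1,-1,-1]'

```text
clock: 45.17
tcp_pos: [454.0, 12.1, 235.1]
ee_rot: [3.14, -0.0, 1.924]
force: [-2.8, 4.4, 7.0]
grip_width: 0.127
grasp_force: 60.2
```

send_rows --pt "0 0 0" --pt "0 0 0" --pt "0 0 0" --pt "0 0 0" --spin '[2,2,0,0]' --jaw '[-1,-1,-1,-1]'

```text
clock: 45.5
tcp_pos: [454.1, 12.1, 235.1]
ee_rot: [3.14, -0.0, 1.861]
force: [-1.2, 3.3, 7.4]
grip_width: 0.127
grasp_force: 60.5
```

```bash
python3 - <<'E'
from fit import *
plan(*bed(-175,0),234,107.3); print(sensors.get_state()['torque'])
E
```

```text
now [454.1  12.1 235.1] psi 106.64 tilt [-0.1  -0.01] j7 -0.38 dp [-1.4  0.   1.1] spin -0.7 t 45.5 w 0.127 gf 60.5 F [-1.2  3.3  7.4]
[0.75062357 0.66500757 0.28890735]
```

Add a little more to be sure it reaches the stop, then release and withdraw.

send_rows --pt "0 0 0" --pt "0 0 0" --pt "0 0 0" --pt "0 0 0" --pt "0 0 0" --spin '[2,2,1,0,0]' --jaw '[-1,-1,-1,-1,-1]'

```text
clock: 45.92
tcp_pos: [454.0, 12.3, 235.1]
ee_rot: [3.14, 0.0, 1.777]
force: [-2.5, 2.6, 9.1]
grip_width: 0.124
grasp_force: 76.3
```

```bash
python3 - <<'E'
from fit import *
plan(*bed(-175,0),234,107.3); print(sensors.get_state()['torque'])
E
```

```text
now [454.   12.3 235.1] psi 101.82 tilt [-0.11  0.01] j7 -0.45 dp [-1.6  0.1  1.1] spin -5.5 t 45.92 w 0.124 gf 76.3 F [-2.5  2.6  9.1]
[0.58043125 0.56947965 1.65089637]
```

send_rows --pt "0 0 0" --pt "0 0 0" --pt "0 0 0" --pt "0 0 0" --pt "0 0 -20" --pt "0 0 -30" --pt "0 0 -30" --pt "0 0 -10" --spin '[0,0,0,0,0,0,0,0]' --jaw '[0.3,0.3,0.3,0.3,0.3,0.3,0.3,0.3]'

```text
clock: 46.58
tcp_pos: [454.7, 11.7, 327.5]
ee_rot: [3.138, 0.0, 1.773]
force: [1.8, -0.1, 1.0]
grip_width: 0.647
grasp_force: 0.0
```

send_rows --pt "-25 0 -10" --pt "-25 0 0" --pt "-25 0 0" --pt "-25 0 0" --pt "-25 0 0" --pt "-25 0 0" --pt "-25 0 0" --pt "-25 0 0" --pt "-25 0 0" --pt "-25 0 0" --pt "-20 0 0" --pt "0 0 0" --spin '[0,0,0,0,0,0,0,0,0,0,0,0]' --jaw '[0.3,0.3,0.3,0.3,0.3,0.3,0.3,0.3,0.3,0.3,0.3,0.3]'

```text
clock: 47.58
tcp_pos: [507.7, -258.5, 333.1]
ee_rot: [-3.14, 0.001, 1.766]
force: [0.2, -0.5, -1.0]
grip_width: 0.649
grasp_force: 0.0
```

```bash
python3 - <<'E'
from fit import *
n='top'; p,d=snapshot(n); W=world(n,d); h=hsv(p); H,S,V=[h[...,i] for i in range(3)]
for m in comps((H>22)&(H<34)&(S>150)&(V>150),8):
    w=W[m][:,:2]; print('yel',w.mean(0),cv2.minAreaRect(np.float32(w)))
# keeper reference angle at start
z=np.load('top0.npz'); h0=hsv(z['p']); W0=world(n,z['d'])
m=(h0[...,0]>22)&(h0[...,0]<34)&(h0[...,1]>150)&(h0[...,2]>150); print('start',cv2.minAreaRect(np.float32(W0[m][:,:2])))
red=((H<6)|(H>174))&(S>120)&(V>70)&(W[...,2]>70)&(W[...,2]<110)&(W[...,0]<760)
w=W[red]; w=w[w[:,2]>88]; dd=w[:,:2].mean(0)-B; print('handle bed x',dd@[np.cos(.131),np.sin(.131)])
cv2.imwrite('pics/t5.png',cv2.resize(p[100:240,190:450],None,fx=3,fy=3)[:,:,::-1])
p,d=snapshot('scene'); cv2.imwrite('pics/s5.png',p[:,:,::-1])
E
```

```text
yel [453.09124262  11.07860832] ((432.32781982421875, 10.438365936279297), (61.319461822509766, 45.26737976074219), 5.130763530731201)
start ((455.0946044921875, 12.035551071166992), (13.46327018737793, 46.56903839111328), 27.089609146118164)
handle bed x 34.24835251469695
```

View pics/t5.png

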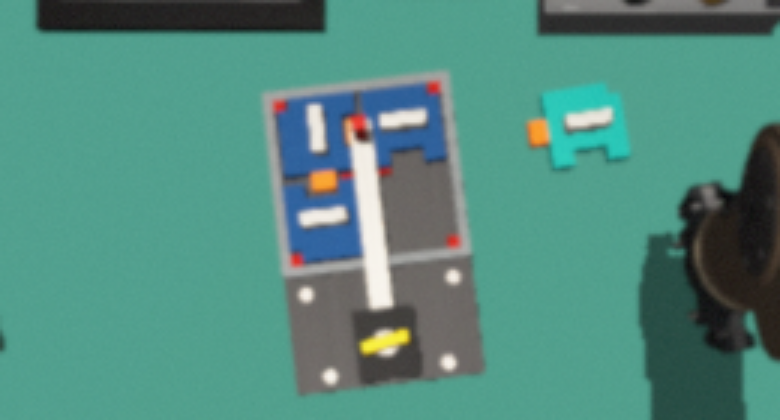

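View pics/s5.png

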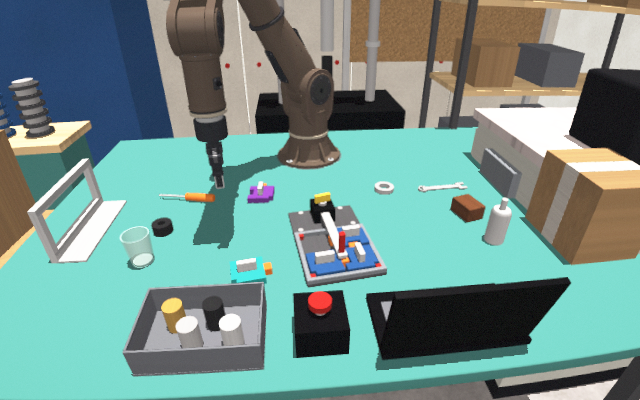

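The final views show three plates seated flush with tabs interlocked at crop (315,125), (405,120) and (325,215). The keeper handle is home at crop (358,128), and the clamp knob at (385,342) is turned to its stop. The bystanders and look-alikes have not moved.

```bash
python3 -c "
from workcell import ticket; print(ticket.finish_job())"
```

```text
the job is handed in; nothing more can be done
None
```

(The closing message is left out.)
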